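# Push a badly sealed sweet through the one-way flap of the reject box

## Robot

A 6-joint arm with a two-finger parallel gripper is mounted at the origin on a cart in front of the work surface, level with it; the furniture and walls round the work are solid. World frame = base frame: x ahead of the robot, y to its left, z up, the work surface at z = 0. Lengths are in mm, angles in rad, forces in N, time in s.
With the tool pointing down it reaches from about 375 to 925 mm from the base axis. Payload 5.7 kg.
Tool frame: the origin (TCP) lies midway between the tips of the shut fingers; the grasp point (between the pads) lies 19 mm behind it; z points along the fingers, y is the line along which they close (so a half turn about z gives the same grasp; the last joint's range is limited). The gripper opens to 88 mm and grips with 3 to 60 N. Pads are 20 mm wide; open, the fingers measure 115 mm over their backs; the gripper's body (75 mm by 178 mm) begins 61 mm behind the grasp point.
Start: joints at [1.058, 0.359, 1.51, -0, 1.272, -0.115], TCP at [232.424, 553.119, 222.623] pointing down, gripper open.
Joint ranges: [-2.97, 2.97], [-1.01, 2.36], [0.21, 2.38], [-0.96, 4.11], [0.2, 2.71], [-2.98, 2.98]. Speed limits (rad/s): [2.39, 2.39, 3.14, 3.14, 3.14, 3.14].

## Interface

Orientations are given as a unit quaternion [x, y, z, w].
In Python, from plant import arm, optics, nets gives the robot as it stands.
- The arm moves only by the tool send_rows, never from a script. Its argument "rows" is text: rows parted by semicolons, each of 4 numbers parted by spaces: the shift along the tool's x, y, z in cm, then the turn about the tool's z in degrees. In form: dx dy dz roll; .... A call has exactly 10 rows; each row shifts and turns the commanded pose from where the row before left it, along the tool's axes as they then stand; what a row does not reach is not made up. A row lasts 1/8 s, in which the tool goes at most 62.5 mm and 10.7 degrees, less where a joint would pass 70% of its speed; a pose out of reach is approached as far as the arm can. A call with a gripper value outside its range is refused whole. "claw" is the closure, from -1 (fully open) to 1 (shut), so that 0 is half open, set as the call begins (left out, the last holds). The fingers move at their own pace and stop on an object; "newtons" is the grip in N (left out, the last holds). Time passes only in rows, so rows that do not move let the fingers close, or fill a call up. It gives the time, the measured TCP pose, the force, the opening and the grip force at its end, in the units of the state.
- arm.get_obs(): the state, without advancing time (a new reading comes with each control period).
- optics.read_camera(name): name is "scene" or "top" or "wrist"; returns a dict with "img" (480x640x3 uint8, red, green, blue), "fx", "fy", "cx", "cy" (pixels), "R" (3x3) and "t" (3): a world point X has camera coordinates R X + t; the wrist camera has in their place "tool_from_camera" (4x4, takes a point from camera to tool coordinates, whose origin is the TCP and whose axes are the flange's). Camera axes: x right, y down, z forward; pixel columns grow to the right and rows downward; lengths in mm; the calibration is good to about 2 mm. The wrist camera is an equidistant fisheye: a pixel r from the principal point sees the ray r / f radians off the axis. A picture is of the moment at which its call begins: read the wrist's pose just before it. There is no depth.
- arm.sign_off(): hands the job in; it is judged then, once.
Trained networks look in the newest picture that a camera, given by its name, has taken for a name from the list of things; names that differ only in an ending like _2 or _b are one class to them, and where a whole thing is asked for, a point or a joint stands for the part that bears it (a point fixed in the world has none). Each returns a list of dicts, best first, with "conf" (0 to 1); they miss things now and then, are a little off and sometimes report something else, mostly with a low value. They report only what shows in the picture. A call takes as long as a camera call.
- nets.masks_of(target, camera): "mask" (480x640 bool, what is visible of it) and "at" ([column, row] in pixels, amid what is visible of it).
The state is a dict: "t": time; "joint_pos": joint angles; "qd": joint speeds; "tau": joint torques, N m; "tcp_pos": TCP position; "eef_rot": TCP orientation; "ft_force": force on the tool from outside, world axes, zero at the start; "ft_torque": the same for the moment, N m; "width": finger opening in mm; "finger_force": force on a finger pad.
Only numpy, scipy, OpenCV 4.12 (cv2) and the standard library are available. Lean on these libraries where they do the work, as an engineer would, in place of code of your own. Each camera call takes 0.05 s, during which the arm holds its last target. There are 200 camera calls.

## Task

The packed sweet on the feed shelf of the red reject box failed its seal check. With your fingertips, and without gripping or lifting it, gently slide it sideways into line with the mouth, push it on through the gravity flap until it drops over the sill inside the box, then draw your fingers back so that the flap falls shut behind it. Leave the good packs and everything else on the worktop as they are.

Things in the scene. Friction and masses are not known exactly. Their poses are not given: they have to be found in the camera images.
- reject_box: Red reject box, fixed, clear locked cover (top z = 160 mm, back x = 235), feed shelf on the robot's side. Its frame: x from the shelf into the box, y left, z up; origin at worktop height straight below the shut flap, mid-width of the mouth. Shelf and inside surfaces are slippery (friction about 0.2). Inside, y = -40 to 140 mm, floor z = 6. All mm below are in this frame.
- shelf_front (a point): Middle of the feed shelf's rounded, open front edge, on its top (x = -165, y = 50, z = 85 mm in the box's frame). The level steel shelf runs from here to the sill, y = -39 to 142, with a lip 10 mm high along its left side.
- fence_front (a point): Front end of the straight fence on the shelf's right side, on its inner face at shelf height (x = -165, y = -39, z = 85 mm). The fence stands 20 mm above the shelf, 6 thick, runs parallel to x and leads straight into the right side of the mouth.
- mouth (a point): Centre of the mouth, in the plane of the shut flap (x = 0, y = 0, z = 115 mm). Free opening: y = -39 to 39, z from the shelf (85) to the underside of the flap's hinge rod (146). Left of it (y = 39 to 146) a red wall, face at x = 6, closes the shelf off, with a rounded jamb at the mouth and a lock standing out to x = -5 at y = 100, z = 128.
- reject_flap (a joint): Angle of the gravity flap: 0 shut, grows as its lower edge swings into the box (to 1.4 rad); it cannot swing out. Aluminium leaf 70 mm wide, 18 g, on a 6 mm rod at x = 0, z = 149; its lower edge hangs 4 mm above the shelf. No spring or latch: it falls shut by its weight in about half a second and rests on whatever is under it.
- sill (a point): Sill: the edge, at shelf height and mid-width of the mouth (x = 34, y = 0, z = 85 mm), where the level shelf ends and a polished 45 degree slide falls to the floor. A pack whose centre is a few mm past it tips and slides away. Fingers pointing straight down meet the hinge rod some 10 mm too soon; fingers leaned forward 30 to 40 degrees (pointing ahead and down) reach in under the rod.
- reject_pack: The pack to reject, a loose clear film pack with a green sweet, the only one on the feed shelf: solid part 56 x 56 x 36 mm, film edges to 65, about 55 g (0.8 to 1.4 times). Origin at the centre of its underside, z up, x and y along its sides. It starts on the left part of the shelf, out of line with the mouth, turned up to 0.35 rad from the box's axes.
- good_pack_a: A good pack like it, on the worktop to the left of the box (leave it). Origin at the centre of its underside.
- good_pack_b: A second good pack, on the worktop farther back on the left (leave it). Origin at the centre of its underside.
- sweets_cup: Black square cup of green sweets, 80 x 80 x 18 mm, left of the box (leave it). Origin at the centre of its underside.
- jar_violet: Small violet screw jar, 36 mm across, 64 high, between the box and the blue bag sealer (leave it). Origin at the centre of its underside.
- wood_stamp: Turned wooden stamp, 38 mm across, 55 high, between the box and the blue bag sealer (leave it). Origin at the centre of its underside.
- seal_tape: Red roll of tape lying flat, 61 mm across, 12 high, near the front edge right of the box (leave it). Origin at its underside.

How it is judged (in metres and radians):
On the way:
1. the pack, in the mouth, holds the flap pushed open (value of joint reject_flap above 0.4 rad and x of reject_pack in the frame of reject_box above -0.04 m and z of reject_pack in the frame of reject_box above 0.075 m), for 0.1 s.
At the end, for the whole second after the job is handed in: The pack lies at rest inside the box, down behind the sill (its underside's centre at least 50 mm inside the flap plane and lower than the sill), and the flap hangs shut within 0.08 rad (x of reject_pack in the frame of reject_box between 0.05 and 0.232 m and y of reject_pack in the frame of reject_box between -0.045 and 0.145 m and z of reject_pack in the frame of reject_box below 0.075 m and linear speed of reject_pack below 0.02 m/s and value of joint reject_flap below 0.08 rad); the robot touches nothing.
It fails at once if the pack is lifted off the feed shelf (more than 12 mm) (z of reject_pack in the frame of reject_box above 0.097 m).
It fails at once if the pack is tipped over (more than 0.6 rad) or falls off the shelf outside the box (x of reject_pack in the frame of reject_box below 0 m and (angle between reject_pack's own z axis and vertical above 0.6 rad or z of reject_pack in the frame of reject_box below 0.07 m)).
It fails at once if the pack, or the flap with its hinge rod, is pressed with more than 25 N (contact force between the fingers and reject_pack above 25 N or contact force between the fingers and reject_flap above 25 N).
It fails at once if a good pack, the cup of sweets, the jar, the stamp or the tape is disturbed (moved more than 20 mm) (distance of any of good_pack_a, good_pack_b, sweets_cup, jar_violet, wood_stamp, seal_tape from where it was at the start of the episode above 0.02 m).
It also fails if it takes over 61 s, if anything falls off the work surface, if the arm or the gripper's body presses on something with over 40 N, if the wrist force passes 120 N, or if a joint passes its speed limit or range.

## Working session

There is one attempt and no reset: what is moved stays moved. The work goes in short steps, Python scripts to look and compute and a tool call to move; the robot and the scene stay as the last step left them, time stands still between calls to the robot, and variables do not carry over. Pictures are saved under pics/ and viewed, at most 11 in all, crops included, and the job is handed in when it is done.

Besides the shell and the picture viewer there is one more tool, called after ">>>" in YAML: its name, and indented under it one key for each argument. send_rows: Moves the arm, as the interface text tells. Its arguments: {"type":"object","properties":{"rows":{"type":"string"},"claw":{"type":"number"},"newtons":{"type":"number"}},"required":["rows"]}

```bash
mkdir -p pics; ls; python3 - <<'E'
from plant import arm, optics, nets
import cv2,numpy as np
o=arm.get_obs();print({k:np.round(v,3) for k,v in o.items()})
for c in ["scene","top"]:
    d=optics.read_camera(c);cv2.imwrite(f"pics/{c}0.png",d["img"][:,:,::-1])
    print(c,d["fx"],d["cx"],d["cy"],np.round(d["R"],4).tolist(),np.round(d["t"],1))
    for n in ["reject_box","reject_flap","reject_pack","shelf_front","fence_front","mouth","sill"]:
        try:
            print(n,[(np.round(r["at"]),round(r["conf"],2),int(r["mask"].sum())) for r in nets.masks_of(n,c)][:4])
        except Exception as e: print(n,e)
E
```

```text
pics
{'t': np.float64(0.0), 'joint_pos': array([ 1.058,  0.359,  1.511,  0.   ,  1.272, -0.115]), 'qd': array([ 0.001,  0.001,  0.001, -0.001,  0.001,  0.   ]), 'tau': array([-2.0000e-03, -5.1537e+01, -2.7073e+01,  6.7000e-02,  3.5000e-02,
       -0.0000e+00]), 'tcp_pos': array([232.099, 552.534, 221.816]), 'eef_rot': array([ 0.198,  0.98 , -0.001, -0.   ]), 'ft_force': array([-0.631,  0.474,  0.719]), 'ft_torque': array([-0.027,  0.013, -0.029]), 'finger_force': np.float64(0.0), 'width': np.float64(87.832)}
scene 516.169907649578 309.9750350968457 241.92006404308026 [[0.7961, -0.6048, 0.02], [-0.3003, -0.4236, -0.8546], [0.5254, 0.6744, -0.5188]] [-376.6  324.5  614.5]
reject_box [(array([386., 246.]), 0.91, 20384)]
reject_flap [(array([372., 241.]), 0.96, 792)]
reject_pack [(array([308., 259.]), 0.6, 959)]
shelf_front [(array([388., 240.]), 0.82, 20252)]
fence_front [(array([388., 243.]), 0.59, 20161)]
mouth [(array([384., 244.]), 0.93, 20511), (array([252., 234.]), 0.32, 544)]
sill [(array([389., 242.]), 0.62, 20110)]
top 615.7833964396228 317.3252580411061 238.58518834703608 [[-0.0021, -1.0, -0.0052], [-0.9831, 0.003, -0.1831], [0.1831, 0.0047, -0.9831]] [ 130.6  536.6 1305.3]
reject_box [(array([328., 157.]), 0.85, 16638), (array([420., 252.]), 0.19, 283)]
reject_flap [(array([349., 177.]), 0.84, 368), (array([218., 259.]), 0.48, 709)]
reject_pack [(array([324., 227.]), 0.87, 750), (array([208., 218.]), 0.36, 659)]
shelf_front [(array([332., 157.]), 0.66, 16811)]
fence_front [(array([329., 158.]), 0.76, 17186)]
mouth []
sill [(array([332., 156.]), 0.88, 16764)]
```

View pics/scene0.png

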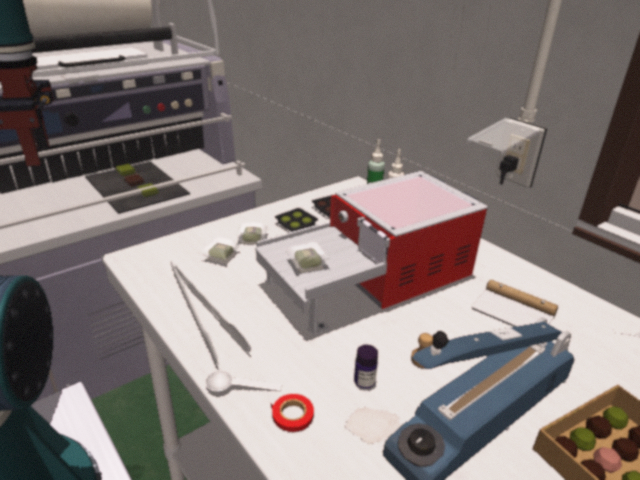

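```bash
python3 -c "
import cv2
a=cv2.imread('pics/top0.png')[60:300,180:480];cv2.imwrite('pics/top0c.png',cv2.resize(a,(750,600),interpolation=cv2.INTER_CUBIC))"
```

```text
(no output)
```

View pics/top0c.png

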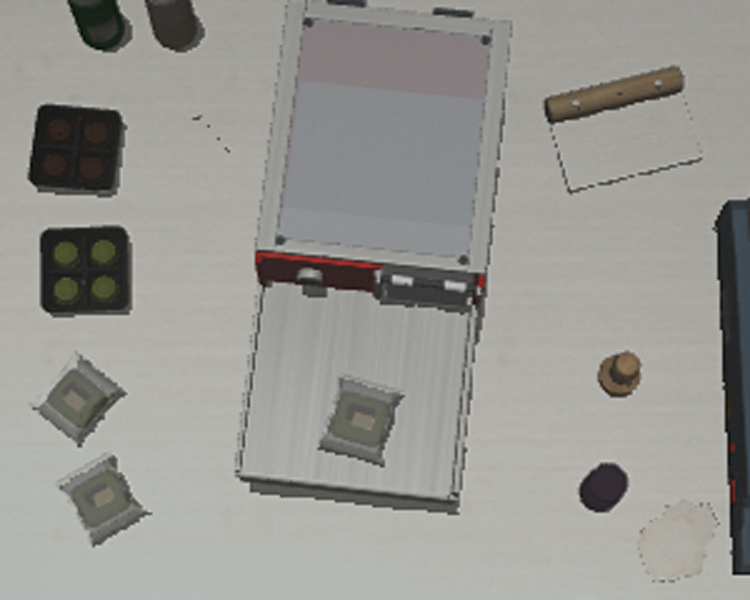

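Top view crop: the pack is at crop (362,420), mid-shelf. The shelf's front corners are at (240,478) and (458,497), the flap at (425,287), and the cover's front corners at about (258,252) and (482,275). Next I fit the box pose.

```bash
cat > h.py <<'E'
import numpy as np, cv2
from scipy.optimize import least_squares
def proj(d,X):
    c=np.asarray(X,float)@d["R"].T+d["t"]; return np.c_[d["fx"]*c[:,0]/c[:,2]+d["cx"],d["fy"]*c[:,1]/c[:,2]+d["cy"]]
def back(d,uv,z):
    uv=np.atleast_2d(np.asarray(uv,float)); r=np.c_[(uv[:,0]-d["cx"])/d["fx"],(uv[:,1]-d["cy"])/d["fy"],np.ones(len(uv))]@d["R"]
    C=-d["R"].T@d["t"]; return C+r*((z-C[2])/r[:,2])[:,None]
def b2w(p,X):
    X=np.atleast_2d(np.asarray(X,float)); c,s=np.cos(p[2]),np.sin(p[2])
    return np.c_[p[0]+c*X[:,0]-s*X[:,1],p[1]+s*X[:,0]+c*X[:,1],X[:,2]]
def w2b(p,X):
    X=np.atleast_2d(np.asarray(X,float)); c,s=np.cos(p[2]),np.sin(p[2]); x=X[:,0]-p[0]; y=X[:,1]-p[1]
    return np.c_[c*x+s*y,-s*x+c*y,X[:,2]]
E
python3 - <<'E'
from h import *
from plant import optics,nets
d=optics.read_camera("top")
cr=lambda p:[180+p[0]/2.5,60+p[1]/2.5]
k=[((258,250),(6,146,160)),((482,272),(6,-46,160)),((511,20),(235,-46,160)),((290,-2),(235,146,160)),((239,474),(-165,144,90)),((459,495),(-165,-42,95))]
uv=np.array([cr(a) for a,_ in k]);X=np.array([b for _,b in k])
f=lambda p:(proj(d,b2w(p,X))-uv).ravel()
s=least_squares(f,[850,0,0],x_scale=[100,100,.1],loss='soft_l1');print(s.x,np.round(f(s.x).reshape(-1,2),1).tolist())
p=s.x
s2=optics.read_camera("scene")
img=s2["img"].copy()
P=[(-165,50,85),(-165,-39,85),(-165,-39,105),(0,-39,105),(0,-39,149),(0,39,149),(6,146,160),(6,-46,160),(235,-46,160),(235,146,160)]
for q in proj(s2,b2w(p,P)): cv2.circle(img,(int(q[0]),int(q[1])),2,(0,0,255),-1)
m=nets.masks_of("reject_pack","scene")[0]
print("scene pack b",w2b(p,back(s2,[m["at"]],105)))
cv2.imwrite("pics/s1.png",cv2.resize(img[150:330,220:500],(800,514))[:,:,::-1])
d=optics.read_camera("top")
m=nets.masks_of("reject_pack","top")[0]
vs,us=np.nonzero(m["mask"]);W=w2b(p,back(d,np.c_[us,vs],105))[:,:2]
print("top pack",w2b(p,back(d,[m["at"]],105)),W.mean(0),cv2.minAreaRect(W.astype(np.float32)))
print("corners",np.round(w2b(p,back(d,[cr(c) for c in [(343,375),(403,392),(383,465),(320,450)]],103)),1))
np.save("p.npy",p)
E
```

```text
[ 6.56957029e+02  5.59154377e+01 -1.10347565e-01] [[-0.7, 1.4], [2.2, 2.1], [0.4, -0.1], [-0.8, -0.2], [0.3, -1.4], [-0.5, -0.8]]
scene pack b [[-117.88495869   31.0889103   105.        ]]
top pack [[  4.44474687   1.54108348 105.        ]] [5.40383158 3.0113076 ] ((5.6659746170043945, 2.6182861328125), (71.4442367553711, 20.662952423095703), 89.89167022705078)
corners [[ -75.6   65.3  103. ]
 [ -84.9   12.9  103. ]
 [-149.4   23.3  103. ]
 [-142.3   77.6  103. ]]
```

View pics/s1.png

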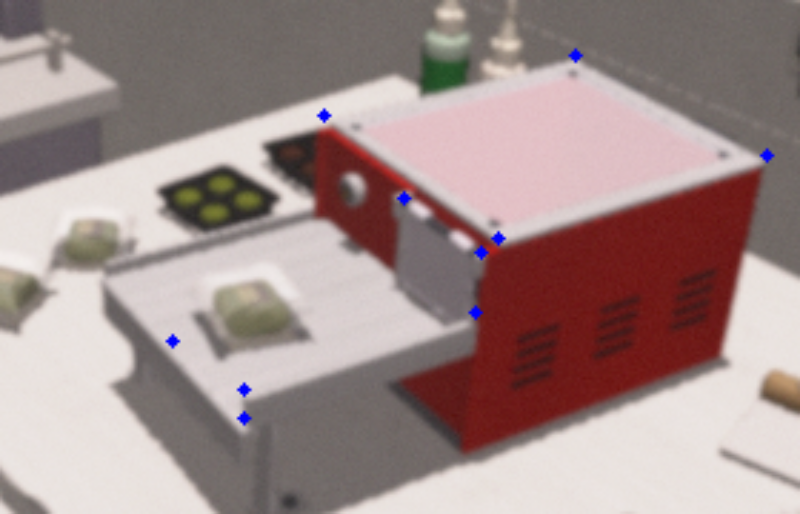

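The box fit is good to a few mm; the overlay shows the cover corners slightly high. In the box frame the pack is at about (-113, 45), yaw about -0.18. I'll move over to the box now.

>>> send_rows:
  rows: "-4.5 -3.1 -0.8 0;-4.5 -3.1 -0.8 0;-4.5 -3.1 -0.8 0;-4.5 -3.1 -0.8 0;-4.5 -3.1 -0.8 0;-4.5 -3.1 -0.8 0;-4.5 -3.1 -0.8 0;-4.5 -3.1 -0.8 0;-4.5 -3.1 -0.8 0;-4.5 -3.1 -0.8 0"
  claw: 0.3

```text
t: 2.3
tcp_pos: [528.0, 91.4, 303.1]
eef_rot: [0.198, 0.98, 0.0, 0.0]
ft_force: [0.5, 0.9, 0.1]
width: 30.9
finger_force: 0.0
```

```bash
cat >> h.py <<'E'
def state():
    from plant import arm
    from scipy.spatial.transform import Rotation as Ro
    o=arm.get_obs(); R=Ro.from_quat(o["eef_rot"]).as_matrix(); p=np.load("p.npy")
    B=b2w([0,0,-p[2]],R.T)  # rows: tool axes in box frame
    print("t",round(float(o["t"]),2),"tcp w",np.round(o["tcp_pos"],1),"box",np.round(w2b(p,o["tcp_pos"]),1),"j",np.round(o["joint_pos"],2),"F",np.round(o["ft_force"],1),"w",round(float(o["width"]),1))
    print("tool axes in box (rows x,y,z)",np.round(B,3).tolist(),"lean deg",round(float(np.degrees(np.arccos(-R[2,2]))),1))
    return o,B
E
python3 -c "
from h import *;state()"
```

```text
t 2.3 tcp w [528.   91.4 303.1] box [[-132.1   21.   303.1]] j [ 0.04  0.2   1.53  0.    1.41 -1.13] F [0.5 0.9 0.1] w 30.9
tool axes in box (rows x,y,z) [[-0.959, 0.284, -0.0], [0.284, 0.959, 0.0], [0.001, 0.0, -1.0]] lean deg 0.0
```

```bash
python3 - <<'E'
from h import *
from plant import arm,optics,nets
o,B=state()
d=optics.read_camera("wrist");cv2.imwrite("pics/w0.png",d["img"][:,:,::-1])
print(d["fx"],d["fy"],d["cx"],d["cy"],np.round(d["tool_from_camera"],3).tolist())
for n in ["reject_pack","reject_flap"]:
    print(n,[(np.round(r["at"]),round(r["conf"],2),int(r["mask"].sum())) for r in nets.masks_of(n,"wrist")][:4])
E
```

```text
t 2.3 tcp w [528.   91.4 303.1] box [[-132.1   21.   303.1]] j [ 0.04  0.2   1.53  0.    1.41 -1.13] F [0.5 0.9 0.1] w 30.9
tool axes in box (rows x,y,z) [[-0.959, 0.284, -0.0], [0.284, 0.959, 0.0], [0.001, 0.0, -1.0]] lean deg 0.0
371.64829954431775 371.64829954431775 318.5204616837411 238.03340565651095 [[0.001, -0.968, -0.252, 68.973], [1.0, 0.001, 0.001, -0.532], [-0.0, -0.252, 0.968, -162.573], [0.0, 0.0, 0.0, 1.0]]
reject_pack [(array([351., 225.]), 0.79, 3318), (array([333., 335.]), 0.3, 673)]
reject_flap [(array([330., 335.]), 0.96, 676)]
```

View pics/w0.png

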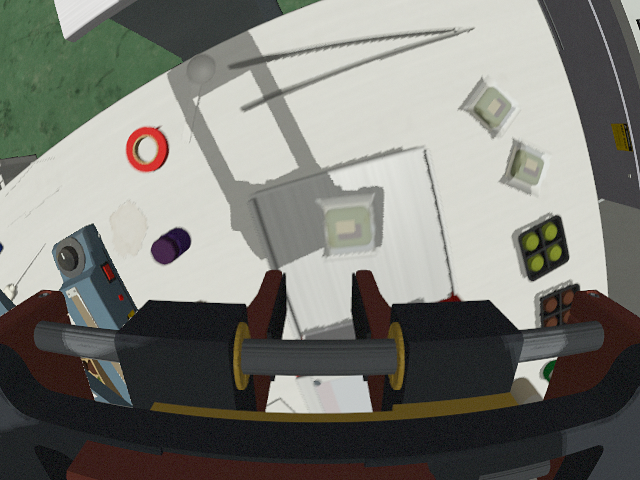

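The wrist view shows the pack at about (350,225), the fence's front end at about (253,198), the left lip's front end at (425,149) and the flap at (330,335).

```bash
cat >> h.py <<'E'
def wback(d,o,uv,z):
    from scipy.spatial.transform import Rotation as Ro
    uv=np.atleast_2d(np.asarray(uv,float)); a=np.c_[(uv[:,0]-d["cx"])/d["fx"],(uv[:,1]-d["cy"])/d["fy"]]; th=np.linalg.norm(a,axis=1)
    r=np.c_[a*(np.sin(th)/th)[:,None],np.cos(th)]; T=d["tool_from_camera"]; R=Ro.from_quat(o["eef_rot"]).as_matrix()
    C=R@T[:3,3]+o["tcp_pos"]; r=r@T[:3,:3].T@R.T
    return C+r*((z-C[2])/r[:,2])[:,None]
E
python3 - <<'E'
from h import *
from plant import arm,optics,nets
o=arm.get_obs();d=optics.read_camera("wrist");p=np.load("p.npy")
r=nets.masks_of("reject_pack","wrist")[0]
v,u=np.nonzero(r["mask"]);W=w2b(p,wback(d,o,np.c_[u,v],105))[:,:2]
print("pack",W.mean(0),cv2.minAreaRect(W.astype(np.float32)))
print("corn",np.round(w2b(p,wback(d,o,[(326,187),(383,189),(376,257),(319,252)],100)),1).tolist())
print("fence top",np.round(w2b(p,wback(d,o,[(253,198),(299,333)],105)),1).tolist())
print("lip",np.round(w2b(p,wback(d,o,[(426,149),(453,295)],95)),1).tolist())
r=nets.masks_of("reject_flap","wrist")[0];v,u=np.nonzero(r["mask"]);W=w2b(p,wback(d,o,np.c_[u,v],149))[:,:2];print("flap",W.min(0),W.max(0))
E
```

```text
pack [-110.87795384   46.87384418] ((-110.28682708740234, 47.21816635131836), (55.71895980834961, 65.431884765625), 80.33464813232422)
corn [[-153.8, 34.8, 100.0], [-136.0, 89.0, 100.0], [-69.4, 64.3, 100.0], [-91.7, 9.1, 100.0]]
fence top [[-165.0, -37.1, 105.0], [-9.8, -38.3, 105.0]]
lip [[-163.0, 143.8, 95.0], [3.0, 139.6, 95.0]]
flap [-33.5296982  -23.58098148] [-11.29199263  23.14878277]
```

>>> send_rows:
  rows: "-4 -2 0 -8;-4 -1.5 0 -8;-4 -1 0 0;-4 -1 0 0;-4 -1 0 0;-4 0 0 0;-4 0 0 0;-4 0 0 0;-2 0 0 0;0 0 0 0"

```text
t: 3.85
tcp_pos: [846.1, -24.1, 300.9]
eef_rot: [0.058, 0.998, 0.0, -0.001]
ft_force: [-0.2, -0.1, -0.3]
width: 31.1
finger_force: 0.0
```

```bash
python3 -c "
from h import *;state()"
```

```text
t 3.85 tcp w [846.1 -24.1 300.9] box [[196.8 -58.7 300.9]] j [-0.11  0.71  0.71  0.    1.72 -1.56] F [-0.2 -0.1 -0.3] w 31.1
tool axes in box (rows x,y,z) [[-1.0, 0.006, 0.002], [0.006, 1.0, 0.0], [-0.002, 0.0, -1.0]] lean deg 0.1
```

```bash
python3 - <<'E'
from h import *
from plant import optics
d=optics.read_camera("scene"); print(back(d,[(362,180),(330,186),(640,318)],0))
d=optics.read_camera("top"); print(back(d,[(320,0)],0)); cv2.imwrite("pics/t2.png",d["img"][:,:,::-1])
E
```

```text
[[1009.32621377  463.0343991     0.        ]
 [ 909.79972324  483.82964247    0.        ]
 [1020.10794799 -289.62099011    0.        ]]
[[1143.41012418  121.64712281    0.        ]]
```

View pics/t2.png

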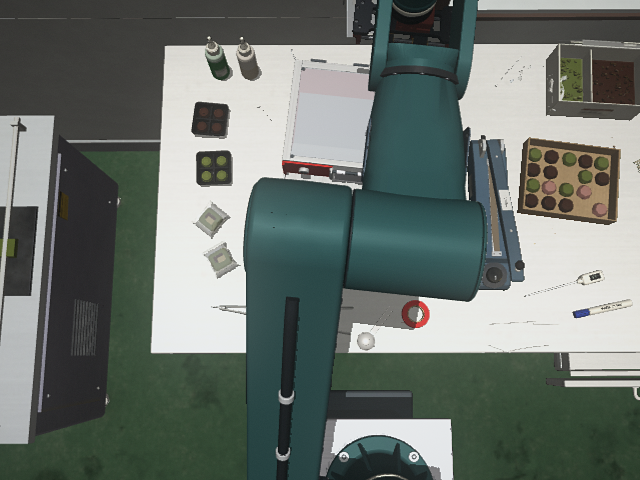

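The top view shows the table's back edge at row 45 (x about 1050 mm) and the arm stretched out over the box, with room ahead. I'll test how the arm behaves at the end of its reach.

>>> send_rows:
  rows: "-2 0 0 0;-2 0 0 0;-2 0 0 0;-1 0 0 0;-1 0 0 0;-1 0 0 0;-1 0 0 0;-1 0 0 0;0 0 0 0;0 0 0 0"

```text
t: 5.2
tcp_pos: [947.9, -38.7, 300.6]
eef_rot: [0.059, 0.998, 0.0, 0.004]
ft_force: [-0.7, -0.1, -0.6]
width: 30.7
finger_force: 0.0
```

```bash
python3 -c "
from h import *;state()"
```

```text
t 5.2 tcp w [947.9 -38.7 300.6] box [[299.6 -62.  300.6]] j [-0.11  0.96  0.22  0.    1.96 -1.57] F [-0.7 -0.1 -0.6] w 30.7
tool axes in box (rows x,y,z) [[-1.0, 0.008, -0.008], [0.008, 1.0, 0.0], [0.008, 0.0, -1.0]] lean deg 0.4
```

>>> send_rows:
  rows: "-3 0 0 0;-3 0 0 0;-3 0 0 0;0 0 0 0;0 0 0 0;0 0 0 0;0 0 0 0;0 0 0 0;0 0 0 0;0 0 0 0"

```text
t: 6.45
tcp_pos: [980.3, -46.9, 277.6]
eef_rot: [0.059, 0.998, 0.0, 0.033]
ft_force: [-0.6, -0.5, 0.4]
width: 30.7
finger_force: 0.0
```

```bash
python3 -c "
from h import *;state()"
```

```text
t 6.45 tcp w [980.3 -46.9 277.6] box [[332.7 -66.6 277.6]] j [-0.12  0.98  0.22  0.01  1.88 -1.57] F [-0.6 -0.5  0.4] w 30.7
tool axes in box (rows x,y,z) [[-0.998, 0.008, -0.067], [0.008, 1.0, 0.005], [0.067, 0.004, -0.998]] lean deg 3.8
```

Overreaching does lean the tool forward, and the lean stays. To get it without going near the wall, I'll do the same with the arm stretched higher up.

>>> send_rows:
  rows: "3 0 -4 0;3.5 0 -4 0;3.5 0 -4 0;3.5 0 -4 0;3.5 0 -4 0;3.5 0 -4 0;3.5 0 -4 0;3.5 0 -4 0;0 0 0 0;0 0 0 0"

```text
t: 7.7
tcp_pos: [686.7, -13.5, 578.1]
eef_rot: [0.059, 0.998, 0.0, 0.033]
ft_force: [0.0, -0.6, 0.4]
width: 30.7
finger_force: 0.0
```

```bash
python3 -c "
from h import *;state()"
```

```text
t 7.7 tcp w [686.7 -13.5 578.1] box [[ 37.2 -65.7 578.1]] j [-0.12  0.38  0.65  0.01  2.04 -1.57] F [ 0.  -0.6  0.4] w 30.7
tool axes in box (rows x,y,z) [[-0.998, 0.008, -0.067], [0.008, 1.0, 0.005], [0.067, 0.004, -0.998]] lean deg 3.8
```

>>> send_rows:
  rows: "-3.2 0 -3.8 0;-3.2 0 -3.8 0;-3.2 0 -3.8 0;-3.2 0 -3.8 0;-3.2 0 -3.8 0;-3.2 0 -3.8 0;-3.2 0 -3.8 0;-3.2 0 -3.8 0;-3.2 0 -3.8 0;-3.2 0 -3.8 0"

```text
t: 8.95
tcp_pos: [727.5, -39.7, 745.1]
eef_rot: [0.058, 0.984, 0.003, 0.167]
ft_force: [0.3, -0.5, 0.2]
width: 31.1
finger_force: 0.0
```

```bash
python3 -c "
from h import *;state()"
```

```text
t 8.95 tcp w [727.5 -39.7 745.1] box [[ 80.6 -87.3 745.1]] j [-0.17  0.42  0.22  0.05  2.17 -1.59] F [ 0.3 -0.5  0.2] w 31.1
tool axes in box (rows x,y,z) [[-0.945, 0.012, -0.328], [0.004, 1.0, 0.025], [0.328, 0.022, -0.944]] lean deg 19.2
```

>>> send_rows:
  rows: "-4.3 0 -2.6 0;-4.3 0 -2.6 0;-4.3 0 -2.6 0;-4.3 0 -2.6 0;-4.3 0 -2.2 0;-4.4 0 -2 0;-4.4 0 -2 0;0 0 0 0;0 0 0 0;0 0 0 0"

```text
t: 10.2
tcp_pos: [781.5, -59.9, 801.9]
eef_rot: [0.057, 0.958, 0.002, 0.282]
ft_force: [-0.5, 0.8, -0.8]
width: 30.7
finger_force: 0.0
```

```bash
python3 -c "
from h import *;state()"
```

```text
t 10.2 tcp w [781.5 -59.9 801.9] box [[ 136.6 -101.4  801.9]] j [-0.2   0.39  0.22  0.09  1.97 -1.6 ] F [-0.5  0.8 -0.8] w 30.7
tool axes in box (rows x,y,z) [[-0.842, 0.018, -0.539], [-0.001, 0.999, 0.036], [0.539, 0.031, -0.841]] lean deg 32.7
```

Lean is now 32.7° with tool y along box y. I'll move to a point above the shelf, left of the pack.

>>> send_rows:
  rows: "4.6 1.7 3.3 0;4.6 1.7 3.3 0;4.6 1.7 3.3 0;4.6 1.7 3.3 0;4.6 1.7 3.3 0;4.6 1.7 3.3 0;4.6 1.7 3.3 0;4.6 1.7 3.3 0;4.6 1.7 3.3 0;4.6 1.7 3.3 0"
  claw: 0.7

```text
t: 11.45
tcp_pos: [598.4, 147.9, 292.6]
eef_rot: [0.057, 0.958, 0.003, 0.282]
ft_force: [0.9, -0.1, -0.1]
width: 13.4
finger_force: 0.0
```

```bash
cat >> h.py <<'E'
def go(target):
    o,B=state(); p=np.load("p.npy"); print("tool cm",np.round(B@(np.array(target)-w2b(p,o["tcp_pos"])[0])/10,2))
E
python3 -c "
from h import *;go([-108,112,200])"
```

```text
t 11.45 tcp w [598.4 147.9 292.6] box [[-68.3  84.9 292.6]] j [ 0.22  0.09  1.85 -0.24  0.66 -1.08] F [ 0.9 -0.1 -0.1] w 13.4
tool axes in box (rows x,y,z) [[-0.841, 0.019, -0.54], [-0.002, 0.999, 0.038], [0.54, 0.032, -0.841]] lean deg 32.8
tool cm [8.39 2.36 5.72]
```

>>> send_rows:
  rows: "1.45 0.27 1.35 0;1.45 0.27 1.35 0;1.45 0.27 1.35 0;1.45 0.27 1.35 0;1.45 0.27 1.35 0;1.45 0.27 1.35 0;1.45 0.27 1.35 0;1.45 0.27 1.35 0;0 0 0 0;0 0 0 0"

```text
t: 12.7
tcp_pos: [563.9, 178.7, 141.9]
eef_rot: [0.058, 0.958, 0.003, 0.282]
ft_force: [0.0, 0.0, -0.2]
width: 13.3
finger_force: 0.0
```

```bash
python3 - <<'E'
from h import *
from plant import arm,optics
go([-108,112,95])
o=arm.get_obs();d=optics.read_camera("wrist");cv2.imwrite("pics/w1.png",d["img"][:,:,::-1])
E
```

```text
t 12.7 tcp w [563.9 178.7 141.9] box [[-106.   111.8  141.9]] j [ 0.32  0.29  2.08 -0.71  0.3  -0.5 ] F [ 0.   0.  -0.2] w 13.3
tool axes in box (rows x,y,z) [[-0.841, 0.019, -0.54], [-0.001, 0.999, 0.037], [0.541, 0.032, -0.841]] lean deg 32.8
tool cm [ 2.7  -0.15  3.83]
```

View pics/w1.png

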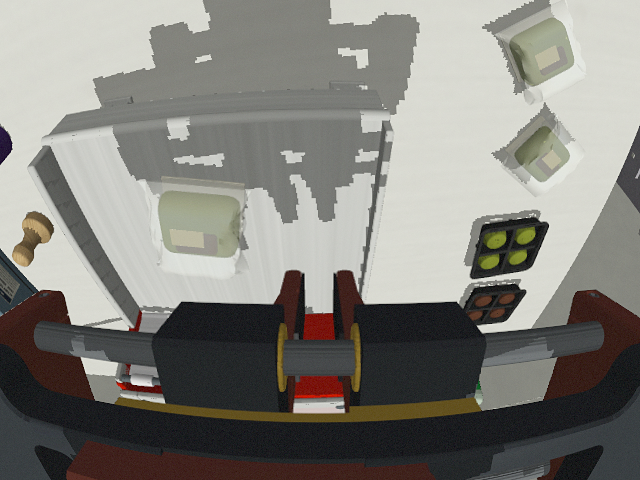

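The wrist view shows the pack at (200,225), still to the right of the fingertips, on the shelf left of the fence; the fingers are over the shelf's left part. Joint 5 is close to its lower limit (0.3). I'll go up and back and let the near-reach limit take the lean down to about 22°.

>>> send_rows:
  rows: "0.3 -1.7 -1.3 0;0.3 -1.7 -1.3 0;0.3 -1.7 -1.3 0;0.3 -1.7 -1.3 0;0.3 -1.7 -1.3 0;0.3 -1.7 -1.3 0;0.3 -1.7 -1.3 0;0.3 -1.7 -1.3 0;0.3 -1.7 -1.3 0;0.3 -1.7 -1.3 0"

```text
t: 14.0
tcp_pos: [449.8, 16.3, 229.7]
eef_rot: [0.057, 0.957, 0.003, 0.283]
ft_force: [0.5, 1.0, -0.7]
width: 13.3
finger_force: 0.0
```

```bash
python3 -c "
from h import *;go([-280,-60,200])"
```

```text
t 14.0 tcp w [449.8  16.3 229.7] box [[-201.5  -62.2  229.7]] j [-0.18 -0.12  2.25  0.16  0.45 -1.75] F [ 0.5  1.  -0.7] w 13.3
tool axes in box (rows x,y,z) [[-0.84, 0.019, -0.542], [-0.002, 0.999, 0.037], [0.542, 0.032, -0.84]] lean deg 32.9
tool cm [ 8.21  0.12 -1.76]
```

>>> send_rows:
  rows: "2.5 0 -1.6 0;2.5 0 -1.6 0;2.5 0 -1.6 0;2.5 0 -1.6 0;2.5 0 -1.6 0;2.5 0 -1.6 0;0 0 0 0;0 0 0 0;0 0 0 0;0 0 0 0"

```text
t: 15.25
tcp_pos: [279.3, 39.0, 247.2]
eef_rot: [0.058, 0.96, 0.001, 0.274]
ft_force: [0.3, -0.3, 0.6]
width: 13.1
finger_force: 0.0
```

```bash
python3 -c "
from h import *;go([-108,112,142])"
```

```text
t 15.25 tcp w [279.3  39.  247.2] box [[-373.5  -58.4  247.2]] j [-0.26 -0.58  2.38  0.15  0.8  -1.78] F [ 0.3 -0.3  0.6] w 13.1
tool axes in box (rows x,y,z) [[-0.851, 0.019, -0.525], [0.001, 0.999, 0.034], [0.526, 0.028, -0.85]] lean deg 31.8
tool cm [-16.74  16.7   23.38]
```

>>> send_rows:
  rows: "-0.5 0.24 1.7 0;-0.5 0.24 1.7 0;-0.5 0.24 1.7 0;-0.5 0.24 1.7 0;-0.5 0.24 1.7 0;-0.5 0.24 1.7 0;-0.5 0.24 1.7 0;-0.5 0.24 1.7 0;-0.5 0.24 1.7 0;-0.5 0.24 1.7 0"

```text
t: 16.5
tcp_pos: [423.0, 56.6, 150.6]
eef_rot: [0.059, 0.963, -0.002, 0.263]
ft_force: [-0.1, -0.4, -0.3]
width: 13.2
finger_force: 0.0
```

```bash
python3 -c "
from h import *;go([-240,-30,100])"
```

```text
t 16.5 tcp w [423.   56.6 150.6] box [[-232.6  -25.1  150.6]] j [ 0.    0.04  2.37 -0.18  0.2  -1.27] F [-0.1 -0.4 -0.3] w 13.2
tool axes in box (rows x,y,z) [[-0.861, 0.018, -0.508], [0.004, 1.0, 0.028], [0.508, 0.022, -0.861]] lean deg 30.6
tool cm [ 3.2  -0.64  3.97]
```

>>> send_rows:
  rows: "0.5 0 0.85 0;0.5 0 0.85 0;0.5 0 0.85 0;0.5 0 0.85 0;0.5 0 0.85 0;0.5 0 0.85 0;0 0 0 0;0 0 0 0;0 0 0 0;0 0 0 0"

```text
t: 17.75
tcp_pos: [415.4, 64.0, 129.7]
eef_rot: [0.062, 0.968, -0.01, 0.245]
ft_force: [0.4, 0.0, -0.5]
width: 13.1
finger_force: 0.0
```

```bash
python3 -c "
from h import *;go([-170,-11,96])"
```

```text
t 17.75 tcp w [415.4  64.  129.7] box [[-241.   -18.6  129.7]] j [ 0.06  0.1   2.38 -0.4   0.2  -1.01] F [ 0.4  0.  -0.5] w 13.1
tool axes in box (rows x,y,z) [[-0.88, 0.018, -0.475], [0.014, 1.0, 0.011], [0.475, 0.003, -0.88]] lean deg 28.4
tool cm [-4.64  0.82  6.34]
```

>>> send_rows:
  rows: "1.8 -0.6 1.3 0;1.8 -0.6 1.3 0;1.8 -0.6 1.3 0;1.8 -0.6 1.3 0;1.8 -0.6 1.3 0;1.8 -0.6 1.3 0;0 0 0 0;0 0 0 0;0 0 0 0;0 0 0 0"

```text
t: 19.0
tcp_pos: [402.5, 65.8, 78.0]
eef_rot: [0.068, 0.977, -0.033, 0.199]
ft_force: [0.0, 0.3, 0.1]
width: 13.3
finger_force: 0.0
```

```bash
python3 -c "
from h import *;go([-170,-11,96])"
```

```text
t 19.0 tcp w [402.5  65.8  78. ] box [[-254.   -18.2   78. ]] j [ 0.12  0.24  2.38 -0.78  0.2  -0.57] F [0.  0.3 0.1] w 13.3
tool axes in box (rows x,y,z) [[-0.919, 0.02, -0.394], [0.037, 0.999, -0.037], [0.393, -0.048, -0.918]] lean deg 23.3
tool cm [-8.41  0.96  1.61]
```

Lean is now 23° and usable. I'll move above the shelf, left of the pack.

>>> send_rows:
  rows: "-1 0.6 -0.4 0;-1 0.6 -0.4 0;-1 0.6 -0.4 0;-1 0.6 -0.4 0;-1 0.6 -0.4 0;-1 0.6 -0.4 0;-1 0.6 -0.4 0;-1 0.6 -0.4 0;-1 0.6 -0.4 0;-1 0.6 -0.4 0"

```text
t: 20.25
tcp_pos: [487.4, 117.1, 152.1]
eef_rot: [0.068, 0.977, -0.033, 0.199]
ft_force: [0.4, 0.5, 0.3]
width: 12.9
finger_force: 0.0
```

```bash
python3 -c "
from h import *;go([-108,112,140])"
```

```text
t 20.25 tcp w [487.4 117.1 152.1] box [[-175.2   42.1  152.1]] j [ 0.23  0.18  2.09 -0.36  0.53 -0.92] F [0.4 0.5 0.3] w 12.9
tool axes in box (rows x,y,z) [[-0.919, 0.019, -0.393], [0.037, 0.999, -0.037], [0.392, -0.048, -0.919]] lean deg 23.3
tool cm [-5.57  7.27  3.4 ]
```

>>> send_rows:
  rows: "-0.9 1.2 0.5 0;-0.9 1.2 0.5 0;-0.9 1.2 0.6 0;-0.9 1.2 0.6 0;-0.9 1.2 0.6 0;-0.9 1.2 0.6 0;0.4 0 1 0;0.4 0 1 0;0.4 0 1 0;0.4 0 0.9 0"

```text
t: 21.5
tcp_pos: [559.5, 176.3, 95.8]
eef_rot: [0.068, 0.977, -0.033, 0.198]
ft_force: [0.1, 0.1, 0.0]
width: 13.1
finger_force: 0.0
```

```bash
python3 -c "
from h import *;go([-108,42,95])"
```

```text
t 21.5 tcp w [559.5 176.3  95.8] box [[-110.1  108.9   95.8]] j [ 0.32  0.39  1.97 -0.47  0.48 -0.72] F [0.1 0.1 0. ] w 13.1
tool axes in box (rows x,y,z) [[-0.92, 0.02, -0.392], [0.037, 0.999, -0.037], [0.391, -0.049, -0.919]] lean deg 23.2
tool cm [-0.29 -6.67  0.48]
```

>>> send_rows:
  rows: "0 -0.6 0.03 0;0 -0.6 0.03 0;0 -0.5 0.03 0;0 -0.5 0.03 0;0 -0.5 0.03 0;0 -0.5 0.03 0;0 -0.5 0.03 0;0 -0.5 0.03 0;0 -0.5 0.03 0;0 -0.5 0.03 0"

```text
t: 22.75
tcp_pos: [553.7, 124.7, 96.0]
eef_rot: [0.068, 0.977, -0.033, 0.199]
ft_force: [0.6, -0.2, 0.0]
width: 13.0
finger_force: 0.2
```

```bash
python3 - <<'E'
from h import *
from plant import arm,optics,nets
go([-108,42,95])
o=arm.get_obs();d=optics.read_camera("wrist");cv2.imwrite("pics/w2.png",d["img"][:,:,::-1])
r=nets.masks_of("reject_pack","wrist")[0];p=np.load("p.npy")
v,u=np.nonzero(r["mask"]);W=w2b(p,wback(d,o,np.c_[u,v],105))[:,:2]
print(r["conf"],"pack",W.mean(0),cv2.minAreaRect(W.astype(np.float32)),W.min(0),W.max(0))
E
```

```text
t 22.75 tcp w [553.7 124.7  96. ] box [[-110.2   57.    96. ]] j [ 0.22  0.36  2.02 -0.43  0.42 -0.85] F [ 0.6 -0.2  0. ] w 13.0
tool axes in box (rows x,y,z) [[-0.919, 0.019, -0.393], [0.037, 0.999, -0.037], [0.392, -0.048, -0.919]] lean deg 23.3
tool cm [-0.2  -1.49  0.25]
0.59 pack [-128.78042431   14.64523172] ((-127.84319305419922, 12.164161682128906), (36.21146774291992, 63.621337890625), 7.619500637054443) [-144.72145001  -17.17976462] [-105.83932721   42.78154408]
```

View pics/w2.png

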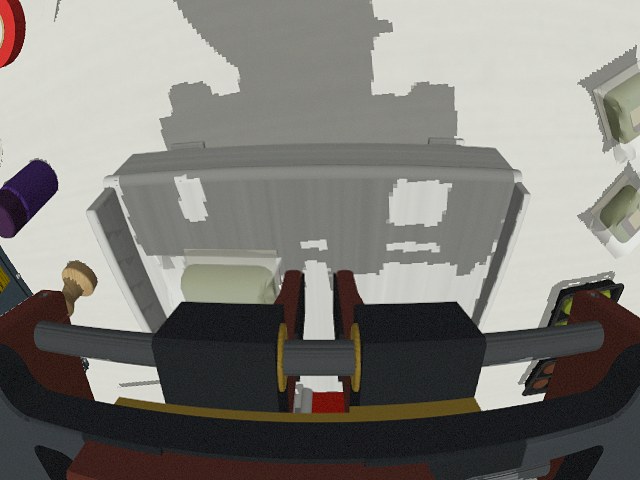

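The wrist view shows the pack square against the right finger, spanning columns 182–275, with the fence to its left. It has about 18 mm left to go.

>>> send_rows:
  rows: "0 -0.4 0.02 0;0 -0.4 0.02 0;0 -0.4 0.02 0;0 -0.3 0 0;0 -0.2 0 0;0 0 0 0;0 0.6 0 0;0 0.8 0 0;0 0 0 0;0 0 0 0"

```text
t: 24.1
tcp_pos: [553.4, 122.3, 95.5]
eef_rot: [0.068, 0.977, -0.033, 0.199]
ft_force: [0.5, -0.4, 1.6]
width: 13.5
finger_force: 0.0
```

```bash
python3 -c "
from h import *;go([-172,52,97])"
```

```text
t 24.1 tcp w [553.4 122.3  95.5] box [[-110.2   54.6   95.5]] j [ 0.21  0.36  2.03 -0.43  0.42 -0.86] F [ 0.5 -0.4  1.6] w 13.5
tool axes in box (rows x,y,z) [[-0.919, 0.019, -0.393], [0.036, 0.999, -0.037], [0.392, -0.048, -0.919]] lean deg 23.3
tool cm [ 5.62 -0.49 -2.55]
```

>>> send_rows:
  rows: "0.7 0 -0.3 0;0.7 0 -0.3 0;0.7 0 -0.3 0;0.7 0 -0.3 0;0.7 0 -0.3 0;0.7 0 -0.3 0;0.7 0 -0.3 0;0.7 0 -0.3 0;0.2 0 -0.1 0;0 0 0 0"

```text
t: 25.35
tcp_pos: [491.0, 131.4, 95.8]
eef_rot: [0.068, 0.977, -0.033, 0.199]
ft_force: [-0.8, 0.6, 0.2]
width: 13.4
finger_force: 0.0
```

```bash
python3 -c "
from h import *;go([-172,-10,97])"
```

```text
t 25.35 tcp w [491.  131.4  95.8] box [[-173.2   56.7   95.8]] j [ 0.27  0.3   2.14 -0.52  0.39 -0.71] F [-0.8  0.6  0.2] w 13.4
tool axes in box (rows x,y,z) [[-0.919, 0.019, -0.393], [0.037, 0.999, -0.037], [0.392, -0.048, -0.919]] lean deg 23.3
tool cm [-0.29 -6.66  0.26]
```

>>> send_rows:
  rows: "0 -0.7 0.03 0;0 -0.7 0.03 0;0 -0.7 0.03 0;0 -0.7 0.03 0;0 -0.7 0.03 0;0 -0.7 0.03 0;0 -0.7 0.03 0;0 -0.7 0.03 0;0 -0.7 0 0;0 -0.4 0 0"

```text
t: 26.6
tcp_pos: [482.0, 64.3, 96.0]
eef_rot: [0.069, 0.977, -0.033, 0.199]
ft_force: [-0.4, -0.2, -0.1]
width: 13.0
finger_force: 0.0
```

```bash
python3 - <<'E'
from h import *
from plant import arm,optics,nets
go([-100,-10,97])
p=np.load("p.npy")
d=optics.read_camera("scene");cv2.imwrite("pics/s3.png",cv2.resize(d["img"][150:330,220:500],(800,514))[:,:,::-1])
E
```

```text
t 26.6 tcp w [482.   64.3  96. ] box [[-174.8  -10.9   96. ]] j [ 0.09  0.27  2.2  -0.42  0.31 -0.96] F [-0.4 -0.2 -0.1] w 13.0
tool axes in box (rows x,y,z) [[-0.919, 0.02, -0.393], [0.037, 0.999, -0.037], [0.392, -0.049, -0.919]] lean deg 23.3
tool cm [-6.91  0.36  2.83]
```

View pics/s3.png

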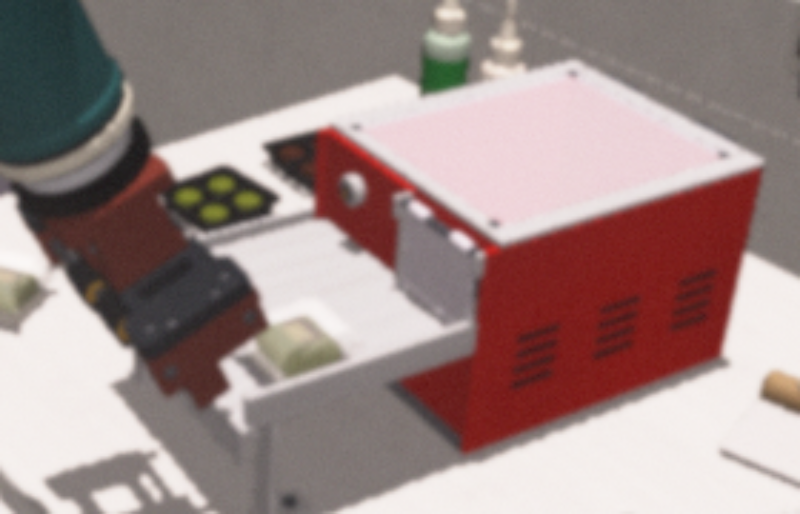

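The pack now lies along the fence at about (300,345), square to it, with the fingers behind it and the flap shut. Pushing forward.

>>> send_rows:
  rows: "-0.6 0.02 0.25 0;-0.6 0.02 0.25 0;-0.6 0.02 0.25 0;-0.6 0.02 0.25 0;-0.6 0.02 0.25 0;-0.6 0.02 0.25 0;-0.6 0.02 0.25 0;-0.6 0.02 0.25 0;-0.6 0.02 0.25 0;-0.6 0.02 0.25 0"

```text
t: 27.9
tcp_pos: [547.1, 57.2, 96.5]
eef_rot: [0.068, 0.977, -0.033, 0.199]
ft_force: [0.3, -0.1, -0.7]
width: 13.1
finger_force: 0.1
```

```bash
python3 -c "
from h import *;go([-52,-11,96])"
```

```text
t 27.9 tcp w [547.1  57.2  96.5] box [[-109.3  -10.8   96.5]] j [ 0.06  0.33  2.08 -0.33  0.36 -1.09] F [ 0.3 -0.1 -0.7] w 13.1
tool axes in box (rows x,y,z) [[-0.919, 0.019, -0.393], [0.037, 0.999, -0.037], [0.392, -0.048, -0.919]] lean deg 23.3
tool cm [-5.25  0.19  2.3 ]
```

>>> send_rows:
  rows: "-0.6 0.02 0.26 0;-0.6 0.02 0.26 0;-0.6 0.02 0.26 0;-0.6 0.02 0.26 0;-0.6 0.02 0.26 0;-0.6 0.02 0.26 0;-0.6 0.02 0.26 0;-0.6 0.02 0.26 0;-0.4 0 0.17 0;0 0 0 0"

```text
t: 29.15
tcp_pos: [603.4, 50.5, 96.3]
eef_rot: [0.068, 0.977, -0.033, 0.199]
ft_force: [0.0, -0.6, -0.2]
width: 13.0
finger_force: 0.0
```

```bash
python3 - <<'E'
from h import *
from plant import optics
go([8,-11,96])
d=optics.read_camera("scene");cv2.imwrite("pics/s4.png",cv2.resize(d["img"][150:330,220:500],(800,514))[:,:,::-1])
E
```

```text
t 29.15 tcp w [603.4  50.5  96.3] box [[-52.6 -11.3  96.3]] j [ 0.04  0.39  1.97 -0.27  0.41 -1.17] F [ 0.  -0.6 -0.2] w 13.0
tool axes in box (rows x,y,z) [[-0.919, 0.02, -0.394], [0.037, 0.999, -0.037], [0.392, -0.048, -0.919]] lean deg 23.3
tool cm [-5.56  0.25  2.4 ]
```

View pics/s4.png

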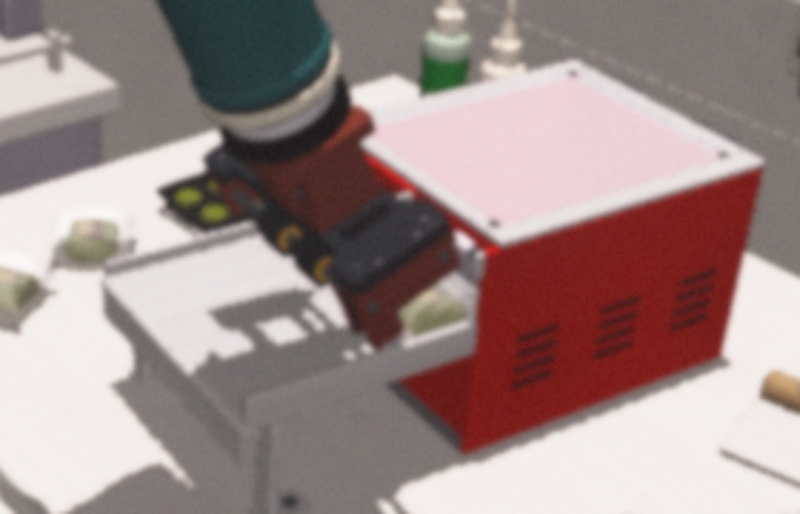

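The pack is in the mouth, pushing the flap. Continuing.

>>> send_rows:
  rows: "-0.5 0.02 0.21 0;-0.5 0.02 0.21 0;-0.5 0.02 0.21 0;-0.5 0.02 0.21 0;-0.5 0.02 0.21 0;-0.5 0.02 0.21 0;-0.5 0.02 0.21 0;-0.5 0.02 0.21 0;-0.3 0 0.13 0;0 0 0 0"

```text
t: 30.45
tcp_pos: [649.7, 45.3, 96.5]
eef_rot: [0.068, 0.977, -0.033, 0.199]
ft_force: [0.3, -0.9, -0.6]
width: 12.9
finger_force: 0.0
```

```bash
python3 - <<'E'
from h import *
from plant import optics,nets
go([2,-11,96])
for c in("scene","top","wrist"):
    d=optics.read_camera(c)
    print(c,[(np.round(r["at"]),round(r["conf"],2),int(r["mask"].sum())) for r in nets.masks_of("reject_pack",c)][:3])
E
```

```text
t 30.45 tcp w [649.7  45.3  96.5] box [[ -6.  -11.4  96.5]] j [ 0.02  0.44  1.87 -0.23  0.45 -1.22] F [ 0.3 -0.9 -0.6] w 12.9
tool axes in box (rows x,y,z) [[-0.919, 0.02, -0.394], [0.037, 0.999, -0.037], [0.392, -0.048, -0.919]] lean deg 23.3
tool cm [-0.71  0.07  0.36]
scene [(array([385., 255.]), 0.53, 54), (array([395., 250.]), 0.48, 17821)]
top [(array([327., 138.]), 0.68, 13114)]
wrist [(array([322., 330.]), 0.75, 1847)]
```

>>> send_rows:
  rows: "-0.4 0.01 0.17 0;-0.35 0.01 0.15 0;0 0 0 0;0 0 0 0;0 0 0 0;0 0 0 0;0 0 0 0;0 0 0 0;0 0 0 0;0 0 0 0"

```text
t: 32.0
tcp_pos: [657.5, 44.3, 96.5]
eef_rot: [0.068, 0.977, -0.033, 0.199]
ft_force: [0.6, -0.4, -1.0]
width: 13.3
finger_force: 0.0
```

```bash
python3 - <<'E'
from h import *
from plant import optics,nets
go([6,-11,96])
a=[]
for c in("scene","wrist"):
    d=optics.read_camera(c)
    print(c,[(np.round(r["at"]),round(r["conf"],2),int(r["mask"].sum())) for r in nets.masks_of("reject_pack",c)][:3])
    im=d["img"][190:290,340:450] if c=="scene" else d["img"][260:420,220:420]
    a.append(cv2.resize(im,(400,380),interpolation=cv2.INTER_CUBIC))
cv2.imwrite("pics/c5.png",np.hstack(a)[:,:,::-1])
E
```

```text
t 32.0 tcp w [657.5  44.3  96.5] box [[  1.8 -11.5  96.5]] j [ 0.02  0.44  1.85 -0.22  0.46 -1.23] F [ 0.6 -0.4 -1. ] w 13.3
tool axes in box (rows x,y,z) [[-0.919, 0.02, -0.393], [0.037, 0.999, -0.037], [0.392, -0.048, -0.919]] lean deg 23.3
tool cm [-0.37  0.07  0.21]
scene []
wrist []
```

View pics/c5.png

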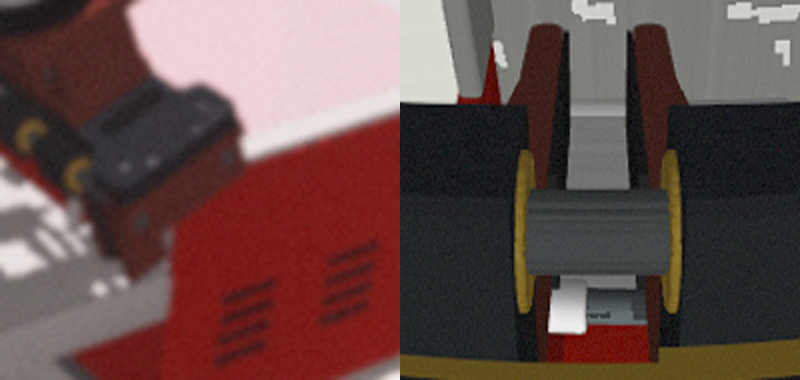

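The pack no longer shows between the fingers, only the bare shelf and flap, so it has probably dropped. I'll withdraw straight back.

>>> send_rows:
  rows: "0.6 -0.02 -0.26 0;0.8 -0.03 -0.34 0;0.9 -0.03 -0.38 0;0.9 -0.03 -0.38 0;0.9 -0.03 -0.38 0;0.9 -0.03 -0.38 0;0.9 -0.03 -0.38 0;0.9 -0.03 -0.38 0;0.9 -0.03 -0.38 0;0.9 -0.03 -0.38 0"

```text
t: 33.45
tcp_pos: [564.0, 55.2, 96.2]
eef_rot: [0.068, 0.977, -0.033, 0.199]
ft_force: [0.4, 0.3, -0.1]
width: 13.0
finger_force: 0.0
```

>>> send_rows:
  rows: "0.9 0 -0.5 0;1 0 -0.8 0;1 0 -1 0;1 0 -1.5 0;1 0 -2 0;1 0 -2 0;1 0 -2 0;1 0 -2 0;0 0 0 0;0 0 0 0"

```text
t: 34.7
tcp_pos: [447.7, 75.5, 173.8]
eef_rot: [0.068, 0.977, -0.033, 0.2]
ft_force: [-0.7, -0.4, -0.2]
width: 13.1
finger_force: 0.0
```

```bash
python3 - <<'E'
from h import *
from plant import optics,nets
state()
p=np.load("p.npy")
a=[]
for c in("scene","top"):
    d=optics.read_camera(c)
    for n in("reject_pack","reject_flap"): print(c,n,[(np.round(r["at"]),round(r["conf"],2),int(r["mask"].sum())) for r in nets.masks_of(n,c)][:4])
    im=d["img"][150:330,260:500] if c=="scene" else d["img"][60:240,240:420]
    a.append(cv2.resize(im,(400,400),interpolation=cv2.INTER_CUBIC))
cv2.imwrite("pics/c6.png",np.hstack(a)[:,:,::-1])
E
```

```text
t 34.7 tcp w [447.7  75.5 173.8] box [[-210.1   -3.5  173.8]] j [ 0.13  0.06  2.16 -0.27  0.55 -1.09] F [-0.7 -0.4 -0.2] w 13.1
tool axes in box (rows x,y,z) [[-0.919, 0.019, -0.394], [0.037, 0.999, -0.036], [0.393, -0.048, -0.918]] lean deg 23.3
scene reject_pack []
scene reject_flap [(array([371., 243.]), 0.72, 761)]
top reject_pack []
top reject_flap [(array([349., 175.]), 0.85, 353)]
```

View pics/c6.png

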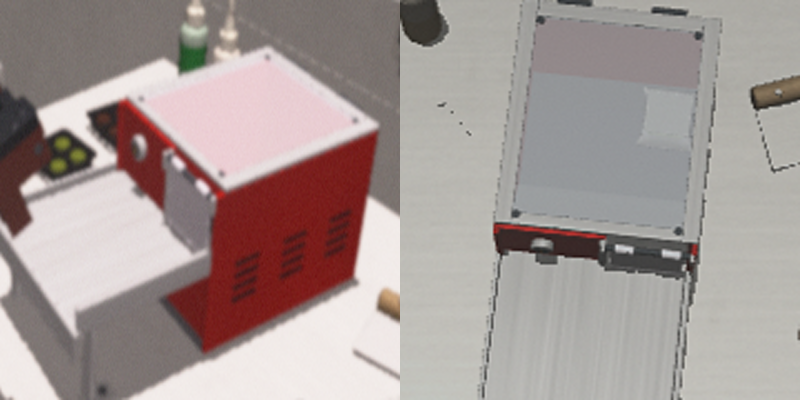

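The shelf is empty and the flap hangs shut. Through the clear cover, the pack shows on the box floor at about (665,118) in the right half of the picture. Handing in.

```bash
python3 -c "
from plant import arm;print(arm.sign_off())"
```

```text
the job is handed in; nothing more can be done
None
```

I slid the failed pack into line with the mouth, pushed it through the flap into the reject box and handed the job in at about 35 s. The last pictures showed it on the box floor with the flap shut, but the hand-in returned no verdict, and I didn't re-measure the good packs and other items (nothing suggested they moved).

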